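# Free the pouch-film roll for changing

## Task

I want to change the roll of pouch film on the bench stand. Flip the steel hasp that locks the roll's shaft right back off its catch, then take the black cross bar of the sprung brake arm, draw the arm away from the roll until it reaches its stop, and stay there: finish while still holding it at the stop, so that I can lift the roll out. Leave the roll in its seats and do not shift the things standing around.

Things in the scene. Friction and masses are not known exactly. Their poses are not given: they have to be found in the camera images.
- roll_stand: Bench stand for a film roll, fixed: grey base plate 185 x 205 mm, two upright blue cheeks (8 mm thick, 74 mm wide, at y = +85 and -85 mm, tops 109 mm high) that carry the roll's shaft. Origin: centre of the underside, on the counter. x points to the back of the stand (brake arm on the -x side, towards the robot), y along the roll, z up. Top of the film roll: 140 mm.
- shaft_seat (a point): Point on the stand, on the shaft's axis midway between the cheeks, 100 mm above the counter: where the film roll's centre sits.
- film_roll: White roll of film, 80 mm across and 120 mm wide, wound on a 12 mm steel shaft 176 mm long that lies along the stand's y; loose, about 0.45 kg. Origin: its centre, on the shaft's axis. Its y axis is the shaft; it may turn about it.
- hasp (a joint): The hasp: slotted steel strap on the stand's -y cheek, lying flat over the shaft and over a staple (the catch) in front of it; hinged behind the shaft on an axis parallel to the stand's y. 0 = shut over the catch; opens up and back to 1.95 rad (past upright, folded to the back). Stiff enough (0.03 N m) to stay where it is left.
- hasp_hinge (a point): Point on the hasp's hinge axis, in the mid plane of the -y cheek: at x +24, y -85, z 112.5 mm in the stand's frame. Does not move as the hasp turns.
- hasp_pin (a point): Middle of the hasp's black lift pin, 13 mm thick, 36 mm long, parallel to the hinge, sticking out to -y from the hasp's free end, its inner end 12 mm clear of the cheek. Shut, it is at x -42, y -119, z 115 mm in the stand's frame; it moves on an arc of 66 mm radius about the hinge: up, over and back.
- brake_arm (a joint): The brake arm: two aluminium cage plates with a black rubber roller (20 mm) that a torsion spring presses on the front of the film roll; pivot axis parallel to the stand's y. About 0 = on the roll; grows as the arm is drawn away from the roll, to the stand's front (-x); hard stop at 0.70 rad. The pull at the cross bar rises from 3 N at 0 to 7 N at the stop; let go, it springs back.
- brake_pivot (a point): Middle of the brake arm's pivot axis: at x -56, y 0, z 30 mm in the stand's frame. Does not move.
- brake_handle: Black cross bar on top of the brake arm: 14 mm thick, 88 mm long between red collars; its sleeve turns freely about the bar. Origin: its centre, 150 mm from the pivot axis; y along the bar and the stand's y. In the stand's frame it is at x -39, z 179 mm with the arm on the roll and at x -139, z 155 mm at the stop. The middle 60 mm are free between the cage plates (14 mm wide) below it.
- herb_jar: Round glass jar with a black lid, 66 mm across, 100 mm high, left of the stand; not to be shifted. Origin: centre of its underside.
- porcelain_jar: White porcelain jar with a blue band, 67 mm across, 95 mm high, left of the stand; not to be shifted. Origin: centre of its underside.
- scissors: Scissors with orange handles lying on the counter, 87 x 199 x 9 mm, right of the stand's front; not to be shifted. Origin: centre of the underside.
- calculator: Desk calculator lying on the counter, 132 x 78 x 18 mm, on the right; not to be shifted. Origin: centre of the underside.
There are look-alikes about, which are no part of the job. What is shaped like the film_roll but orange, turquoise or yellow is not meant.

How it is judged:
On the way, in this order (a step that is already met when the one before it is completed fails the run):
1. the hasp is flipped back off its catch, past upright (value of joint hasp above 1.6 rad), for 0.2 s.
2. the brake arm is drawn to its stop by its cross bar (value of joint brake_arm above 0.62 rad and contact force between brake_handle and the fingers above 1.5 N), for 0.2 s.
At the end, for the whole second after the job is handed in: Through the last second the hasp is folded back past upright (1.6 rad or more), the brake arm is within 0.08 rad of its stop at 0.70, the fingers still bear on its cross bar with over 1.5 N, and the film roll is within 8 mm of its seat (all of step 2 and value of joint hasp above 1.6 rad and distance between film_roll and shaft_seat below 0.008 m); the arm keeps its last pose, push and grip.
It fails at once if the film roll comes out of its seats (distance between film_roll and shaft_seat above 0.012 m).
It fails at once if a bystander is shifted by more than 20 mm (distance of any of herb_jar, porcelain_jar, scissors, calculator from where it was at the start of the episode above 0.02 m).
It also fails if it takes over 43 s, if anything falls off the work surface, if the arm or the gripper's body presses on something with over 40 N, if the wrist force passes 120 N, or if a joint passes its speed limit or range.

## Robot

A 6-joint arm with a two-finger parallel gripper is mounted at the origin on a cart in front of the work surface, level with it; the furniture and walls round the work are solid. World frame = base frame: x ahead of the robot, y to its left, z up, the work surface at z = 0. Lengths are in m, angles in rad, forces in N, time in s.
With the tool pointing down it reaches from about 0.4 to 0.825 m from the base axis. Payload 7 kg.
Tool frame: the origin (TCP) lies at the very end of the fingers, on their centre line; the grasp point (between the pads) lies 19 mm behind it; z points along the fingers, x is the direction in which the jaws open and shut, and the axes are right-handed (so a half turn about z gives the same grasp; the last joint's range is limited). The gripper opens to 88 mm and grips with 3 to 60 N. Pads are 19 mm wide; open, the fingers measure 130 mm over their backs; the gripper's body (78 mm by 193 mm) begins 47 mm behind the grasp point.
Start: joints at [1.559, 0.359, 0.012, 0, -1.224, -0.288], TCP at [0.199, 0.645, 0.227] pointing down, gripper open.
Joint ranges: [-3.07, 3.07], [-1.43, 2.12], [-1.02, 1.25], [-3.03, 1.67], [-3.05, -0], [-3.03, 3.03]. Speed limits (rad/s): [2.39, 2.39, 3.01, 3.14, 3.14, 3.14].

## Interface

Orientations are given as [roll, pitch, yaw] about the fixed x, y, z axes, in that order (R = Rz(yaw) Ry(pitch) Rx(roll)).
In Python, from station import telemetry, grab_frame, arm, regions_of, pinpoint gives the robot as it stands. The module is installed in compiled form; this text tells all that it offers.
- The arm moves only by the shell command python3 -m inch 'ROWS' [FORCE]. ROWS is text: rows parted by semicolons, each of 7 numbers parted by spaces: the opening, from 0 (shut) to 1 (fully open), then the shift along the world's x, y, z in cm, then the turn, a rotation vector about the world's x, y, z in degrees. A call has 1 to 12 rows; each row is the pose to reach, as a shift and turn from the pose measured when the call began; what a row does not reach only later rows make up. A row lasts 1/8 s, in which the tool goes at most 62.5 mm and 10.7 degrees, less where a joint would pass 70% of its speed; a pose out of reach is approached as far as the arm can. A call with a gripper value outside its range is refused whole. The fingers move at their own pace and stop on an object; FORCE is the grip in N (left out, the last holds). Time passes only in rows, so rows that repeat a pose let the fingers close. It gives the time, the measured TCP pose, the force and the opening at its end, in the units of the state.
- telemetry.get_state(): the state, without advancing time (a new reading comes with each control period).
- grab_frame(name): name is "side" or "top"; returns a dict with "pixels" (480x640x3 uint8, red, green, blue), "fx", "fy", "cx", "cy" (pixels), "dist_coeffs" ([k1, k2, p1, p2, k3] as OpenCV has them; the pictures are not rectified), "R" (3x3) and "t" (3): a world point X has camera coordinates R X + t. Camera axes: x right, y down, z forward; pixel columns grow to the right and rows downward; lengths in m; the calibration is good to about 2 mm. A picture is of the moment at which its call begins. There is no depth.
- arm.job_done(): hands the job in, once; it reports no verdict.
Trained networks look in the newest picture that a camera, given by its name, has taken for a name from the list of things; names that differ only in an ending like _2 or _b are one class to them, and where a whole thing is asked for, a point or a joint stands for the part that bears it (a point fixed in the world has none). Each returns a list of dicts, best first, with "p" (0 to 1); they miss things now and then, are a little off and sometimes report something else, mostly with a low value. They report only what shows in the picture. A call takes as long as a camera call. They do not tell look-alikes from the thing itself.
- regions_of(camera, name): "pixels" (480x640 bool, what is visible of it) and "bbox" ([left, top, right, bottom] in pixels, round what is visible of it).
- pinpoint(camera, name): "location" ([column, row] in pixels: a listed point, or the origin of a listed thing).
The state is a dict: "t": time; "q": joint angles; "qd": joint speeds; "joint_efforts": joint torques, N m; "eef_pos": TCP position; "ee_rot": TCP orientation; "force": force on the tool from outside, world axes, zero at the start; "moment": the same for the moment, N m; "width": finger opening in m.
Only numpy, scipy, OpenCV 4.12 (cv2) and the standard library are available. Lean on these libraries where they do the work, as an engineer would, in place of code of your own. Each camera call takes 0.05 s, during which the arm holds its last target. There are 200 camera calls.

## Working session

There is one attempt and no reset: what is moved stays moved. The work goes in short steps, Python scripts to look and compute and a shell command to move; the robot and the scene stay as the last step left them, time stands still between calls to the robot, and variables do not carry over. Pictures are saved under pics/ and viewed, about 8 in all and at most 12, crops included, and the job is handed in when it is done.

```bash
mkdir -p pics; cat > h.py <<'E'
import numpy as np, cv2
from station import telemetry, grab_frame, arm, regions_of, pinpoint
def ray(f,px):
    K=np.array([[f["fx"],0,f["cx"]],[0,f["fy"],f["cy"]],[0,0,1.]])
    u=cv2.undistortPoints(np.array([[px]],float),K,np.array(f["dist_coeffs"],float))[0,0]
    R=np.array(f["R"]);t=np.array(f["t"]).ravel()
    d=R.T@np.array([u[0],u[1],1.]); return -R.T@t,d/np.linalg.norm(d)
def proj(f,X):
    K=np.array([[f["fx"],0,f["cx"]],[0,f["fy"],f["cy"]],[0,0,1.]])
    R=np.array(f["R"],float);t=np.array(f["t"],float).ravel()
    return cv2.projectPoints(np.atleast_2d(np.array(X,float)),cv2.Rodrigues(R)[0],t,K,np.array(f["dist_coeffs"],float))[0][:,0]
def tri(rs):
    A=0;b=0
    for o,d in rs:
        P=np.eye(3)-np.outer(d,d);A=A+P;b=b+P@o
    X=np.linalg.solve(A,b); return X,[float(np.linalg.norm((np.eye(3)-np.outer(d,d))@(X-o))) for o,d in rs]
def save(f,n,s=1): cv2.imwrite("pics/"+n+".png",f["pixels"][:,:,::-1])
E
python3 - <<'E'
from h import *
np.set_printoptions(precision=3,suppress=True)
F={c:grab_frame(c) for c in("side","top")}
for c in F:
    save(F[c],c+"0"); print(c,-np.array(F[c]["R"]).T@np.array(F[c]["t"]).ravel())
for n in["roll_stand","film_roll","hasp_hinge","hasp_pin","brake_pivot","brake_handle","shaft_seat"]:
    rs={}
    for c in F:
        r=pinpoint(c,n); rs[c]=r
        print(n,c,[(np.round(x["location"],1).tolist(),round(x["p"],2)) for x in r[:3]])
    if rs["side"] and rs["top"]:
        print("   ",*tri([ray(F[c],rs[c][0]["location"]) for c in F]))
print(telemetry.get_state())
E
```

```text
side [0.563 1.013 0.857]
top [0.365 0.06  1.839]
roll_stand side [([277.6, 288.0], 0.95)]
roll_stand top [([310.9, 225.7], 0.6), ([310.3, 221.4], 0.53)]
    [0.603 0.111 0.009] [0.004364350889726343, 0.0043643508897264925]
film_roll side [([262.1, 218.7], 0.9), ([275.6, 175.1], 0.87), ([270.0, 257.8], 0.85)]
film_roll top [([397.1, 210.9], 0.96), ([310.9, 221.0], 0.95), ([473.8, 223.9], 0.92)]
    [ 0.646 -0.154  0.04 ] [0.0017442233280892511, 0.0017442233280892602]
hasp_hinge side []
hasp_hinge top [([341.3, 215.1], 0.58)]
hasp_pin side [([293.1, 224.4], 0.38)]
hasp_pin top [([348.9, 241.0], 0.7)]
    [ 0.55  -0.003  0.124] [0.0038701200893256236, 0.0038701200893255065]
brake_pivot side [([300.2, 280.4], 0.91), ([278.0, 289.5], 0.59)]
brake_pivot top [([312.3, 245.5], 0.79), ([204.1, 281.4], 0.46)]
    [0.542 0.106 0.028] [0.0016198386286792865, 0.0016198386286792005]
brake_handle side [([288.1, 234.7], 0.51)]
brake_handle top [([312.6, 233.9], 0.59)]
    [0.565 0.101 0.17 ] [0.0025629439608098378, 0.0025629439608097094]
shaft_seat side []
shaft_seat top [([309.4, 224.0], 0.97), ([192.4, 225.7], 0.42)]
{'t': 0.8, 'q': array([ 1.559,  0.359,  0.012, -0.   , -1.224, -0.288]), 'qd': array([ 0.001, -0.   ,  0.001,  0.   , -0.   ,  0.001]), 'joint_efforts': array([ -0.002, -58.229,  29.328,   7.002,   0.013,  -0.   ]), 'eef_pos': array([0.199, 0.645, 0.227]), 'ee_rot': array([ 3.142,  0.   , -1.871]), 'force': array([ 0.119,  0.218, -0.11 ]), 'moment': array([ 0.011, -0.011,  0.008]), 'width': 0.08732186507762922}
```

View pics/side0.png

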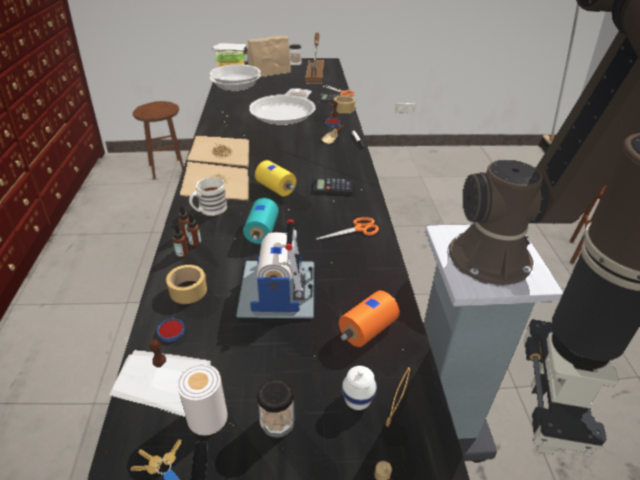

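View pics/top0.png

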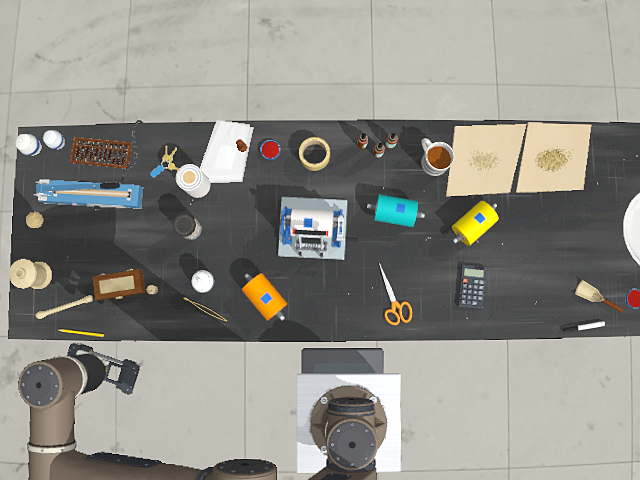

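The top view shows the stand near (313,230) with its brake bar to the front. Orange, turquoise and yellow look-alikes lie around it, and the jars are to the left at (187,226) and (202,280). Next I'll fit the stand's pose from all the keypoints.

```bash
cat > fit.py <<'E'
from h import *
from scipy.optimize import least_squares
np.set_printoptions(precision=4,suppress=True)
P={"roll_stand":(0,0,0),"hasp_hinge":(24,-85,112.5),"hasp_pin":(-42,-119,115),"brake_pivot":(-56,0,30),"brake_handle":(-39,0,179),"shaft_seat":(0,0,100),"film_roll":(0,0,100)}
def S2W(p,s):
    c,n=np.cos(p[2]),np.sin(p[2]); s=np.atleast_2d(s)/1000.
    return np.c_[p[0]+c*s[:,0]-n*s[:,1],p[1]+n*s[:,0]+c*s[:,1],s[:,2]]
E
python3 - <<'E'
from fit import *
F={c:grab_frame(c) for c in("side","top")}
p=np.array([.6,.106,0.]); obs=[]
for c in F:
    for n,s in P.items():
        q=proj(F[c],S2W(p,s))[0]
        r=[x for x in pinpoint(c,n) if np.linalg.norm(np.array(x["location"])-q)<18]
        if r: obs.append((c,n,min(r,key=lambda x:np.linalg.norm(np.array(x["location"])-q))["location"]))
    m=[r for r in regions_of(c,"roll_stand")][0]; print(c,m["bbox"])
    cs,_=cv2.findContours(m["pixels"].astype(np.uint8),0,2); print(cv2.minAreaRect(max(cs,key=len)))
f=lambda p:np.concatenate([proj(F[c],S2W(p,P[n]))[0]-l for c,n,l in obs])
s=least_squares(f,p,loss="soft_l1"); p=s.x; print(p,np.degrees(p[2]))
for o,r in zip(obs,f(p).reshape(-1,2)): print(o[:2],r)
np.save("p.npy",p)
ims=[]
for c,(u,v) in (("side",(278,278)),("top",(313,230))):
    k=5; a=F[c]["pixels"][v-60:v+60,u-40:u+40,::-1] if 0 else F[c]["pixels"][v-60:v+60,u-40:u+40,::-1]
    a=cv2.resize(np.ascontiguousarray(a),None,fx=k,fy=k,interpolation=2)
    for n,pt in {**P,"c1":(92,102,0),"c2":(-92,102,0),"c3":(-92,-102,0),"c4":(92,-102,0)}.items():
        q=(proj(F[c],S2W(p,pt))[0]-[u-40,v-60]+.5)*k; cv2.circle(a,tuple(int(z) for z in q),4,(0,255,0) if n!="hasp_pin" else (0,255,255),1)
    ims.append(a)
cv2.imwrite("pics/fit.png",np.hstack(ims))
for n in P: print(n,S2W(p,P[n])[0])
E
```

```text
Traceback (most recent call last):
IndexError: list index out of range
```

```bash
cat > look.py <<'E'
from fit import *
F={c:grab_frame(c) for c in("side","top")}
p=np.array([.6,.106,0.]); obs=[]
for c in F:
    for n,s in P.items():
        q=proj(F[c],S2W(p,s))[0]
        r=[x for x in pinpoint(c,n) if np.linalg.norm(np.array(x["location"])-q)<18]
        if r: obs.append((c,n,min(r,key=lambda x:np.linalg.norm(np.array(x["location"])-q))["location"]))
f=lambda p:np.concatenate([proj(F[c],S2W(p,P[n]))[0]-l for c,n,l in obs])
s=least_squares(f,p,loss="soft_l1"); p=s.x; print(p,np.degrees(p[2]))
for o,r in zip(obs,f(p).reshape(-1,2)): print(o[:2],r)
np.save("p.npy",p)
ims=[]
for c,(u,v) in (("side",(278,278)),("top",(313,230))):
    k=5; a=F[c]["pixels"][v-60:v+60,u-40:u+40,::-1]
    a=cv2.resize(np.ascontiguousarray(a),None,fx=k,fy=k,interpolation=2)
    for n,pt in {**P,"c1":(92,102,0),"c2":(-92,102,0),"c3":(-92,-102,0),"c4":(92,-102,0)}.items():
        q=(proj(F[c],S2W(p,pt))[0]-[u-40,v-60]+.5)*k; cv2.circle(a,tuple(int(z) for z in q),4,(0,255,0) if n!="hasp_pin" else (0,255,255),1)
    ims.append(a)
cv2.imwrite("pics/fit.png",np.hstack(ims))
for n in P: print(n,S2W(p,P[n])[0])
E
python3 look.py
```

```text
[ 0.602   0.1061 -0.0484] -2.770702421571014
('side', 'roll_stand') [-3.6842 -0.773 ]
('side', 'hasp_pin') [0.7213 0.4281]
('side', 'brake_handle') [ 0.7823 -0.4644]
('side', 'film_roll') [-0.3965  2.2853]
('top', 'roll_stand') [3.3013 0.2939]
('top', 'hasp_hinge') [-1.796  -1.3962]
('top', 'hasp_pin') [ 1.9645 -0.0949]
('top', 'brake_pivot') [-0.5949  0.2257]
('top', 'brake_handle') [-2.0702 -2.4788]
('top', 'shaft_seat') [0.0332 1.857 ]
('top', 'film_roll') [0.9332 0.857 ]
roll_stand [0.602  0.1061 0.    ]
hasp_hinge [0.6218 0.0201 0.1125]
hasp_pin [ 0.5543 -0.0107  0.115 ]
brake_pivot [0.546  0.1088 0.03  ]
brake_handle [0.563 0.108 0.179]
shaft_seat [0.602  0.1061 0.1   ]
film_roll [0.602  0.1061 0.1   ]
```

View pics/fit.png

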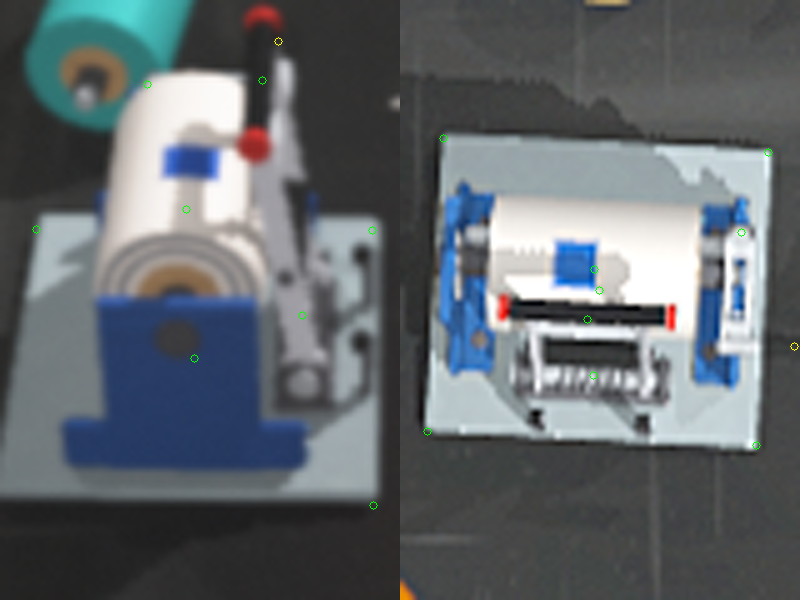

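The fit puts the base-plate corners within a pixel, with yaw -2.8°. The cross bar is seen at crop (587,313), about 3 mm further in +x than the fit says. Moving to hover above the pin.

```bash
python3 -m inch '1 3 -5.5 2 0 0 -7; 1 6 -11 3 0 0 -14; 1 9 -16.5 3 0 0 -21; 1 12 -22 3 0 0 -28; 1 15 -27.5 3 0 0 -35; 1 18 -33 3 0 0 -42; 1 21 -38.5 3 0 0 -49; 1 24 -44 3 0 0 -56; 1 27 -49.5 3 0 0 -63; 1 30 -55 3 0 0 -70; 1 33 -60.5 3 0 0 -75.6; 1 35.7 -65.6 3 0 0 -75.6' 8
python3 -m inch '1 0 0 0 0 0 0'; python3 -c "
from h import *;print(telemetry.get_state())"
```

```text
t: 3.6
eef_pos: [0.5569, -0.0125, 0.2569]
ee_rot: [3.141, 0.001, 3.092]
force: [1.1, 1.4, 0.8]
width: 0.0873
t: 3.72
eef_pos: [0.5579, -0.0162, 0.2563]
ee_rot: [-3.141, 0.0, 3.087]
force: [-0.4, 0.1, -0.5]
width: 0.0877
{'t': 3.725, 'q': array([ 3.22200663e-01,  1.48121717e-01, -2.03179364e-01,  5.07508853e-04,
       -1.21965924e+00, -3.77338183e-01]), 'qd': array([ 0.03612294, -0.02312505, -0.01401227, -0.01612311,  0.00021348,
       -0.02875724]), 'joint_efforts': array([-1.63113177e+00, -4.07072139e+01,  3.00233030e+01,  7.38603428e+00,
        3.14873108e-02,  6.98781554e-01]), 'eef_pos': array([ 0.55786671, -0.0161606 ,  0.25632904]), 'ee_rot': array([-3.14108923e+00,  2.30786164e-05,  3.08662974e+00]), 'force': array([-0.41957594,  0.05604508, -0.48759899]), 'moment': array([ 0.12269908,  0.03048307, -0.00593004]), 'width': 0.08771801308893695}
```

```bash
python3 -m inch '1 -0.1 0.4 -4; 1 -0.1 0.4 -8'  2>&1 | head -3; python3 -m inch '1 -0.2 0.4 -4 0 0 0; 1 -0.2 0.4 -8 0 0 0; 1 -0.2 0.4 -12 0 0 0; 1 -0.2 0.4 -15 0 0 0; 1 -0.2 0.4 -16 0 0 0; 1 -0.2 0.4 -16 0 0 0; 0 -0.2 0.4 -16 0 0 0; 0 -0.2 0.4 -16 0 0 0; 0 -0.2 0.4 -16 0 0 0; 0 -0.2 0.4 -16 0 0 0; 0 -0.2 0.4 -16 0 0 0; 0 -0.2 0.4 -16 0 0 0' 8
python3 -m inch '0 0 0 0 0 0 0; 0 0 0 0 0 0 0'
```

```text
invalid input at $[0]: expected 7 numbers
t: 5.22
eef_pos: [0.5558, -0.0122, 0.0963]
ee_rot: [-3.141, -0.0, 3.087]
force: [-0.1, -1.0, 0.0]
width: 0.0328
t: 5.48
eef_pos: [0.5524, -0.0124, 0.0956]
ee_rot: [-3.14, -0.007, 3.086]
force: [-15.7, 5.7, 11.6]
width: 0.0142
```

```bash
python3 -m inch '0 -0.1 0 0 0 0 0; 0 -0.2 0 0 0 0 0; 0 -0.2 0 0 0 0 0'
```

```text
t: 5.85
eef_pos: [0.5513, -0.0123, 0.0958]
ee_rot: [-3.141, -0.005, 3.086]
force: [2.8, 1.0, 0.8]
width: 0.0126
```

```bash
python3 - <<'E'
from fit import *
f=grab_frame("side"); p=np.load("p.npy")
q=proj(f,S2W(p,P["hasp_pin"]))[0].astype(int); print(q,telemetry.get_state()["eef_pos"],telemetry.get_state()["force"])
a=np.ascontiguousarray(f["pixels"][190:310,240:360,::-1]); cv2.imwrite("pics/g.png",cv2.resize(a,None,fx=5,fy=5,interpolation=2))
E
```

```text
[293 225] [ 0.5513 -0.0123  0.0958] [3.2743 0.7182 0.4029]
```

View pics/g.png

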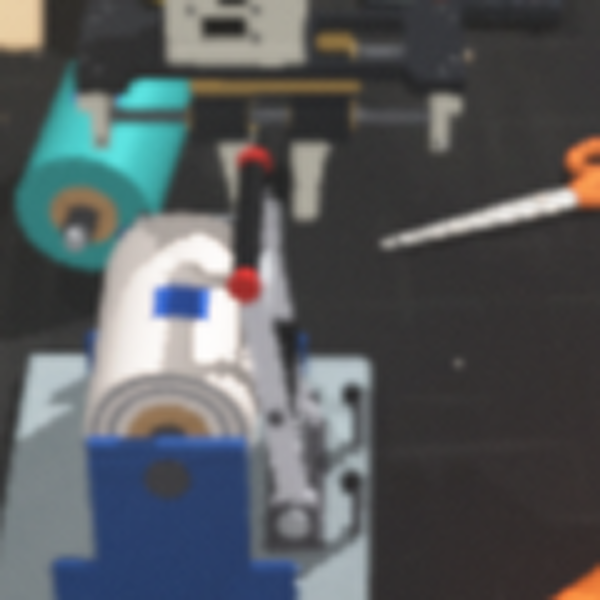

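The picture shows the fingers at crop (270,190), behind the bar. They hold the pin at a width of 12.6 mm. Now swinging it along the arc.

```bash
python3 -m inch '0 0.05 0 0.65 0 0 0; 0 0.18 0 1.31 0 0 0; 0 0.37 0 1.95 0 0 0; 0 0.62 -0.03 2.55 0 0 0; 0 0.93 -0.05 3.13 0 0 0; 0 1.29 -0.06 3.68 0 0 0; 0 1.29 -0.06 3.68 0 0 0' 8
```

```text
t: 6.78
eef_pos: [0.5664, -0.0128, 0.1331]
ee_rot: [-3.141, -0.001, 3.086]
force: [11.3, -2.2, -9.6]
width: 0.0128
```

```bash
python3 -m inch '0 0.45 0 0.5 0 0 0; 0 0.9 -0.04 0.95 0 0 0; 0 1.4 -0.06 1.35 0 0 0; 0 1.95 -0.09 1.7 0 0 0; 0 2.5 -0.12 2.0 0 0 0; 0 3.15 -0.15 2.25 0 0 0; 0 3.15 -0.15 2.25 0 0 0' 8
```

```text
t: 7.65
eef_pos: [0.599, -0.0146, 0.1563]
ee_rot: [-3.141, -0.0, 3.086]
force: [-2.7, -2.8, 5.2]
width: 0.0128
```

```bash
python3 -m inch '0 0.64 -0.03 0.17 0 0 0; 0 1.28 -0.06 0.3 0 0 0; 0 1.94 -0.09 0.36 0 0 0; 0 2.6 -0.12 0.35 0 0 0; 0 3.25 -0.15 0.26 0 0 0; 0 3.9 -0.18 0.13 0 0 0; 0 4.35 -0.2 -0.03 0 0 0; 0 4.35 -0.2 -0.03 0 0 0' 8
```

```text
t: 8.65
eef_pos: [0.6429, -0.0166, 0.1557]
ee_rot: [-3.141, 0.0, 3.086]
force: [-0.3, -2.5, -0.7]
width: 0.0124
```

```bash
python3 -m inch '0.5 0 0 0 0 0 0; 0.6 0 0 0 0 0 0; 0.6 0 0 0 0 0 0; 0.6 0 0 3 0 0 0; 0.8 0 0 8 0 0 0; 0.8 -2 4 10 0 0 0; 0.8 -5 8 10 0 0 0; 0.8 -8 12.5 10 0 0 0; 0.8 -8 12.5 10 0 0 0; 0.8 -8 12.5 10 0 0 0' 8
python3 - <<'E'
from fit import *
p=np.load("p.npy")
ims=[]
for c,(u,v) in (("side",(288,250)),("top",(323,230))):
    f=grab_frame(c)
    for n in("hasp","hasp_pin","brake_handle"):
        r=pinpoint(c,n) if n!="hasp" else []
        print(c,n,[(np.round(x["location"],1),round(x["p"],2)) for x in r[:2]])
    a=np.ascontiguousarray(f["pixels"][v-60:v+60,u-40:u+40,::-1]); ims.append(cv2.resize(a,None,fx=5,fy=5,interpolation=2))
cv2.imwrite("pics/h.png",np.hstack(ims))
E
```

```text
t: 9.9
eef_pos: [0.563, 0.1087, 0.2561]
ee_rot: [-3.141, 0.001, 3.087]
force: [-0.4, -1.1, -0.6]
width: 0.0701
side hasp []
side hasp_pin [(array([257.4, 209.2]), 0.67)]
side brake_handle [(array([291.6, 235.8]), 0.67)]
top hasp []
top hasp_pin []
top brake_handle []
```

View pics/h.png

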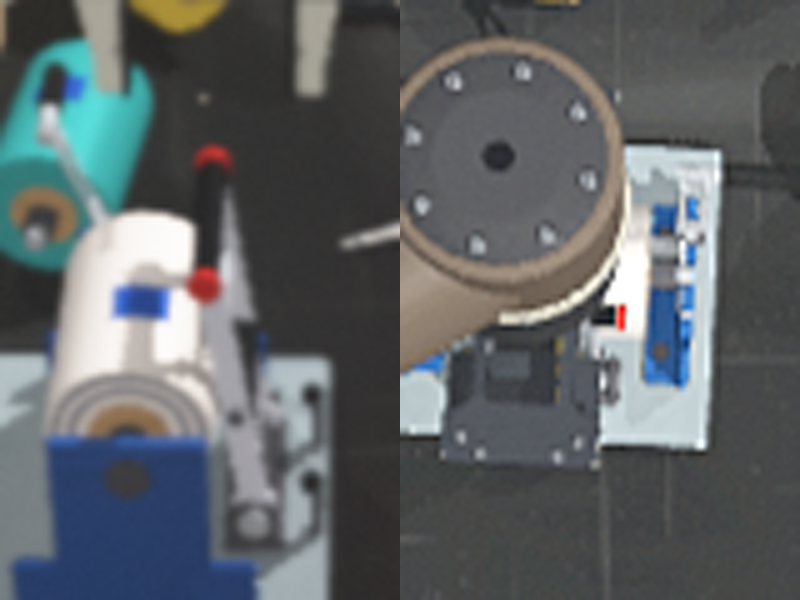

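The hasp is folded back, with its pin seen at crop (55,85). The fingers at columns 105 and 312 straddle the bar at 208. Descending to grip it.

```bash
python3 -m inch '0.8 0 0 -4 0 0 0; 0.8 0 0 -8 0 0 0; 0.8 0 0 -9.6 0 0 0; 0.8 0 0 -9.6 0 0 0; 0 0 0 -9.6 0 0 0; 0 0 0 -9.6 0 0 0; 0 0 0 -9.6 0 0 0; 0 0 0 -9.6 0 0 0; 0 0 0 -9.6 0 0 0; 0 0 0 -9.6 0 0 0' 15
python3 -m inch '0 0 0 0 0 0 0; 0 0 0 0 0 0 0' 30
```

```text
t: 11.45
eef_pos: [0.5636, 0.1077, 0.1595]
ee_rot: [-3.141, 0.0, 3.085]
force: [3.0, -1.4, 0.9]
width: 0.0159
t: 11.7
eef_pos: [0.564, 0.1077, 0.1596]
ee_rot: [-3.141, 0.001, 3.085]
force: [4.0, -0.3, -0.3]
width: 0.0129
```

```bash
python3 -m inch '0 -0.7 0.03 0.05 0 0 0; 0 -1.5 0.07 0.1 0 0 0; 0 -2.2 0.1 0.07 0 0 0; 0 -3 0.14 0.04 0 0 0; 0 -3.7 0.18 -0.05 0 0 0; 0 -4.5 0.22 -0.16 0 0 0; 0 -4.5 0.22 -0.16 0 0 0' 30
```

```text
t: 12.58
eef_pos: [0.5188, 0.1103, 0.1586]
ee_rot: [-3.141, 0.002, 3.085]
force: [3.9, 1.3, 5.4]
width: 0.0132
```

```bash
python3 -m inch '0 -0.7 0.04 -0.2 0 0 0; 0 -1.46 0.07 -0.4 0 0 0; 0 -2.2 0.11 -0.62 0 0 0; 0 -2.87 0.14 -0.9 0 0 0; 0 -3.55 0.17 -1.2 0 0 0; 0 -4.23 0.2 -1.52 0 0 0; 0 -4.9 0.24 -1.9 0 0 0; 0 -5.5 0.27 -2.3 0 0 0; 0 -5.7 0.28 -2.4 0 0 0; 0 -5.7 0.28 -2.4 0 0 0' 30
python3 - <<'E'
from fit import *
p=np.load("p.npy"); s=telemetry.get_state(); print(s["t"],s["eef_pos"],s["force"],s["width"])
ims=[]
for c,(u,v) in (("side",(290,250)),("top",(333,230))):
    f=grab_frame(c)
    for n in("hasp_pin","brake_handle","film_roll"):
        r=pinpoint(c,n)
        print(c,n,[(np.round(x["location"],1),round(x["p"],2)) for x in r[:4]])
    print("pred handle at stop",proj(f,S2W(p,(-139,0,155))),"roll",proj(f,S2W(p,(0,0,100))))
    a=np.ascontiguousarray(f["pixels"][v-60:v+60,u-40:u+40,::-1]); ims.append(cv2.resize(a,None,fx=5,fy=5,interpolation=2))
cv2.imwrite("pics/i.png",np.hstack(ims))
E
```

```text
t: 13.82
eef_pos: [0.4621, 0.1136, 0.1358]
ee_rot: [3.141, 0.003, 3.086]
force: [-2.4, 3.6, 15.1]
width: 0.0131
13.825 [0.4621 0.1136 0.1358] [-2.3572  3.5718 15.1103] 0.01305187116809825
side hasp_pin [(array([257.3, 208.7]), 0.63)]
side brake_handle [(array([332.3, 241.8]), 0.46)]
side film_roll [(array([365.9, 321.8]), 0.98), (array([275.3, 178.9]), 0.93), (array([275.2, 258.7]), 0.71), (array([260.2, 221.8]), 0.69)]
pred handle at stop [[332.3709 241.761 ]] roll [[274.7035 259.3853]]
top hasp_pin [(array([354.8, 208.4]), 0.66), (array([312.4, 225.8]), 0.37)]
top brake_handle []
top film_roll [(array([476.7, 224.9]), 0.89), (array([396.8, 208.7]), 0.85), (array([311.6, 224.7]), 0.81)]
pred handle at stop [[308.6433 269.3884]] roll [[311.4332 223.357 ]]
```

View pics/i.png

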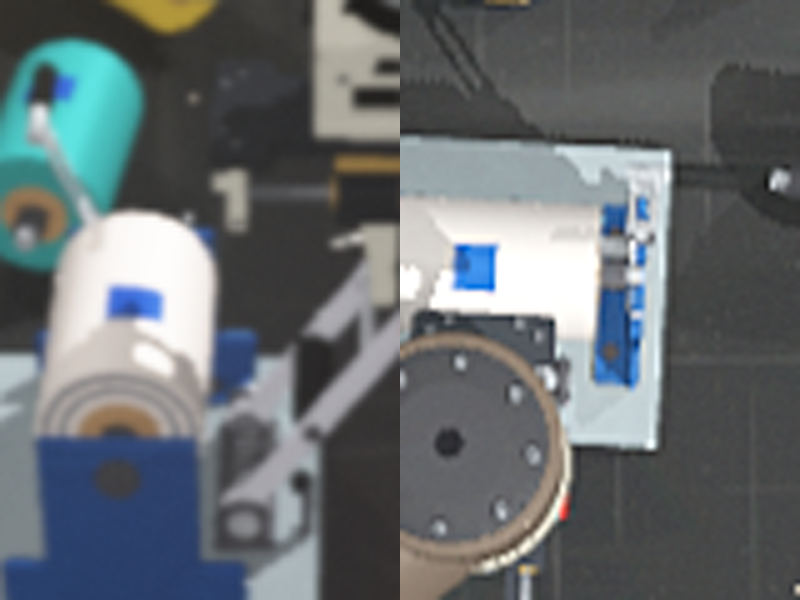

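```bash
python3 -m inch '0 -0.2 0 0 0 0 0; 0 -0.3 0 0 0 0 0; 0 -0.3 0 0 0 0 0; 0 -0.3 0 0 0 0 0' 30
```

```text
t: 14.72
eef_pos: [0.4616, 0.1138, 0.1359]
ee_rot: [3.141, 0.007, 3.086]
force: [16.4, -2.9, -7.0]
width: 0.0131
```

The bar moved only 0.5 mm while the reaction rose by about 19 N, so it is firmly on the stop. Handing in.

```bash
python3 -c "
from h import *
arm.job_done(); s=telemetry.get_state(); print(s['t'],s['eef_pos'],s['force'],s['width'])"
```

```text
the job is handed in; nothing more can be done
the job is handed in; nothing more can be done
```

The hasp is flipped back off its catch, and the gripper is still holding the brake arm's cross bar at its stop with 30 N, so you can lift the roll out. I handed the job in at about 15 s of the 43 s allowed; the station gave no verdict.

- **Hasp:** I gripped the lift pin and swung it along its arc. Its travel works out at about 1.9 rad, and both cameras last showed it folded back.
- **Brake arm:** I drew the bar along its arc, and the side camera saw it within 0.1 px of where it should be at the stop. A final 3 mm pull moved it only 0.5 mm while the pull-back force went from about 0 to 16 N, so it is hard against the stop. The grip measured 13.1 mm on the 14 mm bar.
- **Roll and surroundings:** The roll was seen within about 1.5 px of its seat (a few mm at most). I made no separate check on the jars, scissors and calculator, but the arm passed well above the jars and never went near the other two.

Three things did not go cleanly:
- **Pin position:** The pin was about 4 mm off my first estimate, so the closing fingers pushed sideways with up to about 16 N before I re-centred.
- **Refused move:** One mistyped move was refused and had no effect.
- **Last state reading:** It did not come back after the hand-in, so the figures above are from just before it.

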